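# Seat the lid of the pin tin and show the tin to the inspection camera

### The job

The lid of the blue pin tin in the wooden tray stands proud: press it fully home while the tin stands in its nest. Then lift the tin out, lid side up, and hold it steady in front of the inspection camera: tip it towards you so that one of its short labelled ends (either one) squarely faces the lens and its top edges run parallel to the top of the camera housing, with the middle of the tin on the lens's line of sight, 15 cm from the glass. Finish while still holding it there; leave the other tins, the clay pot and the blue ribbon spool where they are and do not knock the camera.

Things in the scene. Friction and masses are not known exactly. Their poses are not given: they have to be found in the camera images.
- blue_tin: loose blue painted tin, 0.2 kg, body 80 (x) x 54 (y) x 62 (z) mm, blank paper label on each of its two short ends (+x and -x, alike). Origin: centre of its underside; x along its length, z up. It stands in one of the three nests of the tray (any of them), 8 mm above the table; the nest is 3 mm wider all round, so it lifts straight out. Grip it across y (54 mm) on the body, below the lid
- tin_mid (a point): middle of the blue tin, 35 mm above its underside
- lid (a joint): bare-metal lid of the blue tin, 79 x 53 mm, 8 mm thick (9 mm with its raised panel): height it stands proud of its seat, in m; 0 = home (closed tin 71 mm high), starts 0.005 to 0.008, cannot come off (limit 0.009). It slides straight down against about 4 N of friction, has no spring, and stops hard at 0
- lid_top (a point): centre of the lid's upper side, 1 mm under the raised panel's surface; moves with the lid
- tray: fixed wooden tray, 316 (x) x 76 (y) mm, with three nests in a row along x, 100 mm apart (at x = -100, 0, +100 mm); floor 8 mm thick, rims up to 18 mm above the table. Origin: centre of its underside; x along its length, z up. The tins stand lengthwise along x
- camera: white camera housing, 50 x 46 x 40 mm, black lens barrel of 32 mm diameter, on a fixed stand (round base of 110 mm diameter, post, 0.31 m high) beyond the tray. Origin: the pivot in the housing; -x is the viewing direction (out of the lens, towards the robot and 20 to 40 degrees downward), y level, z the housing's upper side. The tilt stays where it is unless knocked.
- lens (a point): centre of the lens glass, 45 mm from the camera's origin along its -x
- view_point (a point): point on the lens's line of sight 150 mm in front of the glass, 195 mm from the camera's origin along its -x: where the middle of the tin must be held, with the tin's x along the camera's x (either way round) and its z along the camera's z
- white_tin: white painted loose lidded tin of the blue tin's outer size (80 x 54 x 71 mm, lid home), in another nest of the tray; leave it. Origin: centre of its underside, z up
- yellow_tin: yellow painted loose lidded tin of the blue tin's outer size (80 x 54 x 71 mm, lid home), in another nest of the tray; leave it. Origin: centre of its underside, z up
- clay_pot_b: loose terracotta pot, 75 mm wide, 70 mm high; leave it. Origin: centre of its underside
- ribbon_blue: loose spool of blue ribbon lying flat, 75 x 61 x 34 mm; leave it. Origin: centre of its underside
There are look-alikes about, which are no part of the job. Leave any purple or turquoise look-alike of the blue_tin alone.

How it is judged:
By the outcome, as a careful person would: the job done as asked, in the order asked, and still so for the second after the job is handed in, while the arm keeps its last pose, push and grip.
It also fails if it takes over 45 s, if anything falls off the work surface, if the arm or the gripper's body presses on something with over 40 N, if the wrist force passes 120 N, or if a joint passes its speed limit or range.

### The arm

A 7-joint arm with a two-finger parallel gripper is mounted at the origin on a cart in front of the work surface, level with it; the furniture and walls round the work are solid. World frame = base frame: x ahead of the robot, y to its left, z up, the work surface at z = 0. Lengths are in m, angles in rad, forces in N, time in s.
With the tool pointing down it reaches from about 0.425 to 0.925 m from the base axis. Payload 6.8 kg.
Tool frame: the origin (TCP) lies at the very end of the fingers, on their centre line; the grasp point (between the pads) lies 19 mm behind it (r.pinch_z is the distance from the TCP to the grasp point, in m); z points along the fingers, y is the direction in which the jaws open and shut (so a half turn about z gives the same grasp; the last joint's range is limited). The gripper opens to 85 mm and grips with 20 to 120 N. Pads are 22 mm wide; open, the fingers measure 114 mm over their backs; the gripper's body (76 mm by 85 mm) begins 54 mm behind the grasp point. The pads swing forward as they close: fully open they stand 13 mm farther back than shut.
Start: joints at [1.068, 0.477, 0.022, 1.555, -0.011, 1.109, -0.083], TCP at [0.26, -0.623, 0.231] pointing down, gripper open.
Joint ranges: [-2.96, 2.96], [-0.34, 2.1], [-1.41, 1.46], [0.24, 2.44], [-1.37, 4.51], [0.17, 1.92], [-2.96, 2.96]. Speed limits (rad/s): [2.39, 2.39, 3.14, 3.14, 3.14, 3.14, 3.14].

### API

Orientations are given as [roll, pitch, yaw] about the fixed x, y, z axes, in that order (R = Rz(yaw) Ry(pitch) Rx(roll)).
In Python, from workcell import r gives the robot as it stands.
- The arm moves only by the tool servo_tool, never from a script. Its argument "increments" is a list that holds one entry, the list of rows, each a list of 6 numbers: the shift along the tool's x, y, z in cm, then the turn, a rotation vector about the tool's x, y, z in rad. In form: [[[dx, dy, dz, rx, ry, rz], ...]]. A call has 1 to 10 rows; each row is the pose to reach, as a shift and turn from the pose measured when the call began, along the tool's axes at that moment; what a row does not reach only later rows make up. A row lasts 1/8 s, in which the tool goes at most 62.5 mm and 10.7 degrees, less where a joint would pass 70% of its speed; a pose out of reach is approached as far as the arm can. A call with a gripper value outside its range is refused whole. "gripper" is the finger opening in cm, from 0 to 8.54, set as the call begins (left out, the last holds). The fingers move at their own pace and stop on an object; "force" is the grip in N (left out, the last holds). Time passes only in rows, so rows that repeat a pose let the fingers close. It gives the time, the measured TCP pose, the force and the opening at its end, in the units of the state.
- r.get_obs(): the state, without advancing time (a new reading comes with each control period).
- r.grab_frame(name): name is "scene" or "top" or "wrist"; returns a dict with "image" (384x512x3 uint8, blue, green, red), "intrinsics" (3x3 intrinsics, pixels), "origin" and "attitude" of the camera in the world. Camera axes: x right, y up, looking along -z (the intrinsics and any distortion apply to the point x, -y, -z); pixel columns grow to the right and rows downward; lengths in m; the calibration is good to about 2 mm. A picture is of the moment at which its call begins. There is no depth.
- r.finish_job(): hands the job in, once; it reports no verdict.
The state is a dict: "clock": time; "joint_pos": joint angles; "joint_velocities": joint speeds; "tau": joint torques, N m; "tcp_pos": TCP position; "orientation": TCP orientation; "force": force on the tool from outside, world axes, zero at the start; "wrist_torque": the same for the moment, N m; "grip_width": finger opening in m.
Only numpy, scipy, OpenCV 4.12 (cv2) and the standard library are available. Lean on these libraries where they do the work, as an engineer would, in place of code of your own. Each camera call takes 0.05 s, during which the arm holds its last target. There are 200 camera calls.

## Working session

There is one attempt and no reset: what is moved stays moved. The work goes in short steps, Python scripts to look and compute and a tool call to move; the robot and the scene stay as the last step left them, time stands still between calls to the robot, and variables do not carry over. Pictures are saved under pics/ and viewed, about 8 in all and at most 12, crops included, and the job is handed in when it is done.

Besides the shell and the picture viewer there is one more tool, called after "Request:" in YAML: its name, and indented under it one key for each argument. servo_tool: Moves the arm, as the interface text tells. Its arguments: {"type":"object","properties":{"increments":{"type":"array","items":{"type":"array","items":{"type":"array","items":{"type":"number"}}}},"gripper":{"type":"number"},"force":{"type":"number"}},"required":["increments"]}

```bash
mkdir -p pics; ls; python3 - <<'E'
from workcell import r
import cv2,pickle
import numpy as np
np.set_printoptions(precision=4,suppress=True)
D={}
for n in("scene","top"):
    f=r.grab_frame(n);D[n]=f;print(n,f["intrinsics"],f["origin"],f["attitude"],f.keys())
pickle.dump(D,open("f0.pkl","wb"))
cv2.imwrite("pics/a.png",np.vstack([D["scene"]["image"][:, :],]));cv2.imwrite("pics/b.png",D["top"]["image"])
print(r.get_obs())
E
```

```text
pics
scene [[452.3066   0.     253.5594]
 [  0.     452.3066 193.5429]
 [  0.       0.       1.    ]] [-0.0748  0.6393  1.2594] [ 0.7173  0.0091 -2.3522] dict_keys(['image', 'intrinsics', 'origin', 'attitude'])
top [[406.6383   0.     261.1179]
 [  0.     406.6383 192.6747]
 [  0.       0.       1.    ]] [ 0.4494 -0.0212  1.4517] [ 0.0971 -0.0246 -1.5554] dict_keys(['image', 'intrinsics', 'origin', 'attitude'])
{'clock': 0.1, 'joint_pos': array([ 1.0679,  0.4777,  0.0224,  1.5563, -0.0115,  1.1093, -0.0831]), 'joint_velocities': array([ 0.0007, -0.0001, -0.0005, -0.0013, -0.0007, -0.0012, -0.0008]), 'tau': array([  0.004 , -59.7762,   1.6134, -28.1957,   0.0128,   0.005 ,
         0.    ]), 'tcp_pos': array([ 0.2594, -0.6226,  0.2304]), 'orientation': array([-3.1399,  0.0001,  0.3948]), 'force': array([-0.2136, -0.0804,  0.129 ]), 'wrist_torque': array([-0.0035,  0.0122,  0.0076]), 'grip_width': 0.08539338506891025}
```

View pics/a.png

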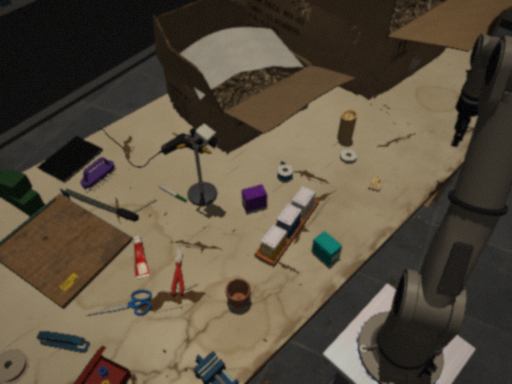

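View pics/b.png

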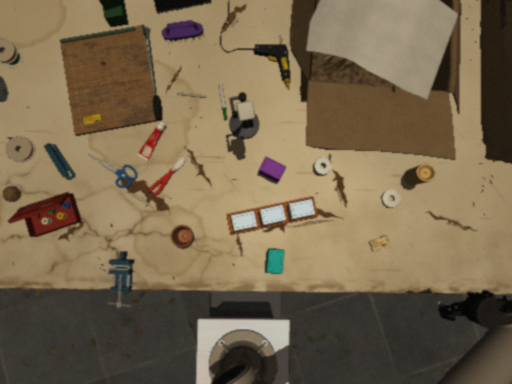

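The tray is at about (285,228) in the scene view, with what looks like yellow, blue and white tins (blue in the middle). A purple look-alike stands at (255,198) and a turquoise one at (327,248). The camera is at (200,140). I'll confirm with one enlarged crop.

```bash
python3 - <<'E'
import cv2,pickle,numpy as np
D=pickle.load(open("f0.pkl","rb"))
a=cv2.resize(D["scene"]["image"][180:275,240:350],None,fx=3.6,fy=3.6,interpolation=cv2.INTER_CUBIC)
b=cv2.resize(D["scene"]["image"][110:210,150:250],None,fx=3.4,fy=3.4,interpolation=cv2.INTER_CUBIC)
c=cv2.resize(D["top"]["image"][185:240,220:325],None,fx=3.6,fy=3.6,interpolation=cv2.INTER_CUBIC)
d=cv2.resize(D["top"]["image"][85:165,215:275],None,fx=3,fy=3,interpolation=cv2.INTER_CUBIC)
im=np.zeros((590,800,3),np.uint8)
for p,y,x in((a,0,0),(b,0,400),(c,345,0),(d,345,450)):im[y:y+p.shape[0],x:x+p.shape[1]]=p[:590-y,:800-x]
cv2.imwrite("pics/c.png",np.clip(im*1.6,0,255).astype(np.uint8))
E
```

```text
(no output)
```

View pics/c.png

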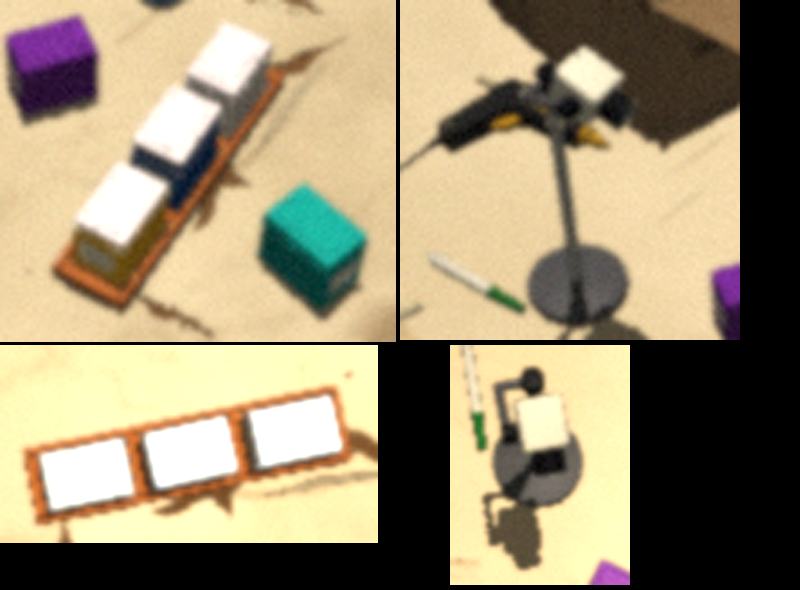

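Blue is confirmed as the middle tin at scene (288,218), between yellow (near end) and white (far end). Purple and turquoise stand free outside the tray. Next I measure the lids, tray and camera roughly.

```bash
cat > h.py <<'E'
import numpy as np,cv2
from scipy.spatial.transform import Rotation as Ro
np.set_printoptions(precision=4,suppress=True)
def ray(f,uv):
    uv=np.atleast_2d(np.asarray(uv,float));K=f["intrinsics"]
    d=np.c_[(uv[:,0]-K[0,2])/K[0,0],-(uv[:,1]-K[1,2])/K[1,1],-np.ones(len(uv))]
    d=d@Ro.from_euler("xyz",f["attitude"]).as_matrix().T
    return np.array(f["origin"]),d/np.linalg.norm(d,axis=1,keepdims=True)
def onz(f,uv,z):
    o,d=ray(f,uv);return o+d*((z-o[2])/d[:,2])[:,None]
def tri(views):  # [(f,uv),...] -> point, miss distances
    A=np.zeros((3,3));b=np.zeros(3);L=[]
    for f,uv in views:
        o,d=ray(f,uv);d=d[0];P=np.eye(3)-np.outer(d,d);A+=P;b+=P@o;L.append((o,P))
    p=np.linalg.solve(A,b);return p,[np.linalg.norm(P@(p-o)) for o,P in L]
def proj(f,p):
    R=Ro.from_euler("xyz",f["attitude"]).as_matrix();c=(np.atleast_2d(p)-f["origin"])@R;K=f["intrinsics"]
    return np.c_[K[0,2]+K[0,0]*c[:,0]/-c[:,2],K[1,2]-K[1,1]*c[:,1]/-c[:,2]]
def rects(mask,amin):
    cs,_=cv2.findContours(mask.astype(np.uint8),cv2.RETR_EXTERNAL,cv2.CHAIN_APPROX_NONE)
    return [(c,cv2.minAreaRect(c)) for c in cs if cv2.contourArea(c)>amin]
E
python3 - <<'E'
from h import *;import pickle
D=pickle.load(open("f0.pkl","rb"));t=D["top"];im=t["image"].astype(int)
hsv=cv2.cvtColor(t["image"],cv2.COLOR_BGR2HSV)
# lids: bluish-white
m=(im[...,0]>im[...,2]-5)&(im.min(2)>120);m[:190]=0;m[240:]=0
for c,q in rects(m,100):
    bp=cv2.boxPoints(q);w=onz(t,bp,.081);e=w[1]-w[0],w[2]-w[1]
    print("lid",q,w.mean(0),[ (np.linalg.norm(v),np.degrees(np.arctan2(v[1],v[0]))) for v in e])
m=np.zeros(im.shape[:2],bool);s=im[85:165,215:275];m[85:165,215:275]=(s.min(2)>110)&(s.max(2)-s.min(2)<60)
print(im[105,245],im[100,225],im[212,245],im[212,274])
E
```

```text
lid ((243.53846740722656, 220.69229125976562), (14.904828071594238, 22.357240676879883), 78.69007110595703) [0.4879 0.0046 0.081 ] [(np.float64(0.0751691363602661), np.float64(-77.73017895419501)), (np.float64(0.05010103427375134), np.float64(-167.7063200449767))]
lid ((272.2059020996094, 214.67645263671875), (15.076668739318848, 22.018444061279297), 77.47119140625) [ 0.5097 -0.0916  0.081 ] [(np.float64(0.0745014693650782), np.float64(-76.51061980790172)), (np.float64(0.05084214261687127), np.float64(-166.85373062271262))]
lid ((301.2499694824219, 208.75003051757812), (14.904824256896973, 21.76888656616211), 78.69007110595703) [ 0.5313 -0.1896  0.081 ] [(np.float64(0.07412124431072556), np.float64(-77.727790514285)), (np.float64(0.05042684515208466), np.float64(-168.45598232741847))]
[135 163 177] [104 139 160] [117 128 143] [208 206 195]
```

```bash
cat >> h.py <<'E'
def inc(o,p,R):  # increments from obs o to pose p (world), R matrix
    R0=Ro.from_euler("xyz",o["orientation"]);d=R0.inv().apply(np.array(p)-o["tcp_pos"])*100
    rv=(R0.inv()*Ro.from_matrix(R)).as_rotvec();return np.round(np.r_[d,rv],3)
E
python3 - <<'E'
from h import *;from workcell import r
R=Ro.from_euler("xyz",[np.pi,0,np.radians(102.6)]).as_matrix()
print(inc(r.get_obs(),[.51,-.092,.25],R))
E
```

```text
[ 43.539 -39.344  -1.898  -0.001  -0.001  -1.396]
```

Request:
servo_tool:
  increments:
    - [[43.5, -39.3, -1.9, 0, 0, -1.396], [43.5, -39.3, -1.9, 0, 0, -1.396], [43.5, -39.3, -1.9, 0, 0, -1.396], [43.5, -39.3, -1.9, 0, 0, -1.396], [43.5, -39.3, -1.9, 0, 0, -1.396], [43.5, -39.3, -1.9, 0, 0, -1.396], [43.5, -39.3, -1.9, 0, 0, -1.396], [43.5, -39.3, -1.9, 0, 0, -1.396], [43.5, -39.3, -1.9, 0, 0, -1.396], [43.5, -39.3, -1.9, 0, 0, -1.396]]
  gripper: 0

```text
clock: 1.35
tcp_pos: [0.5108, -0.0881, 0.2502]
orientation: [3.141, -0.003, 1.796]
force: [0.2, -1.1, -0.1]
grip_width: -0.0
```

Request:
servo_tool:
  increments:
    - [[0, 0, 0, 0, 0, 0], [0, 0, 0, 0, 0, 0]]

```text
clock: 1.6
tcp_pos: [0.5102, -0.0893, 0.2498]
orientation: [-3.141, -0.003, 1.795]
force: [-0.2, -0.3, 0.0]
grip_width: 0.0003
```

```bash
python3 - <<'E'
from h import *;from workcell import r;import pickle
f=r.grab_frame("wrist");pickle.dump(f,open("w1.pkl","wb"));cv2.imwrite("pics/d.png",f["image"])
print(f["intrinsics"],f["origin"],f["attitude"]);o=r.get_obs();print(o["tcp_pos"],o["orientation"],o["joint_pos"],o["clock"],o["force"])
R=Ro.from_euler("xyz",[np.pi,0,np.radians(102.6)]).as_matrix();print(inc(o,[.51,-.092,.25],R))
E
```

```text
[[339.0165   0.     252.2493]
 [  0.     339.0165 184.7553]
 [  0.       0.       1.    ]] [ 0.4904 -0.0084  0.3917] [-0.3287  0.      0.2252]
[ 0.5101 -0.0899  0.2498] [-3.141  -0.0024  1.7941] [ 0.4992  0.2431 -0.5175  1.8767  0.1346  1.0577  0.1513] 1.65 [-0.33   -0.2213  0.2289]
[-0.206 -0.053 -0.019 -0.001 -0.002  0.003]
```

View pics/d.png

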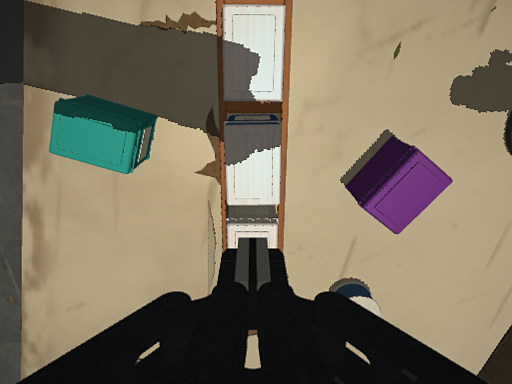

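The wrist view shows the blue tin in the middle at px (252,165), its label at (250,119), yellow above, and white partly hidden by the fingers. The lid is half shadowed. I measure it from this view.

```bash
python3 - <<'E'
from h import *;import pickle
f=pickle.load(open("w1.pkl","rb"));im=f["image"]
hsv=cv2.cvtColor(im,cv2.COLOR_BGR2HSV)
for x in (235,252,270): print(x,[(y,*hsv[y,x]) for y in list(range(112,130,2))+list(range(196,216,2))])
m=(hsv[...,1]<45)&(hsv[...,2]>60);k=np.zeros_like(m);k[112:215,215:295]=1
m=cv2.morphologyEx((m&k).astype(np.uint8),cv2.MORPH_OPEN,np.ones((5,5)))
for c,q in rects(m,500):
    w=onz(f,cv2.boxPoints(q),.084);e=w[1]-w[0],w[2]-w[1]
    print(q,cv2.boundingRect(c),w.mean(0),[(np.linalg.norm(v),np.degrees(np.arctan2(v[1],v[0]))) for v in e])
E
```

```text
235 [(112, np.uint8(13), np.uint8(157), np.uint8(60)), (114, np.uint8(17), np.uint8(29), np.uint8(78)), (116, np.uint8(100), np.uint8(46), np.uint8(50)), (118, np.uint8(24), np.uint8(58), np.uint8(93)), (120, np.uint8(105), np.uint8(80), np.uint8(51)), (122, np.uint8(120), np.uint8(7), np.uint8(70)), (124, np.uint8(106), np.uint8(88), np.uint8(55)), (126, np.uint8(15), np.uint8(33), np.uint8(92)), (128, np.uint8(19), np.uint8(30), np.uint8(92)), (196, np.uint8(23), np.uint8(26), np.uint8(218)), (198, np.uint8(21), np.uint8(27), np.uint8(188)), (200, np.uint8(24), np.uint8(17), np.uint8(226)), (202, np.uint8(25), np.uint8(19), np.uint8(226)), (204, np.uint8(17), np.uint8(30), np.uint8(218)), (206, np.uint8(23), np.uint8(47), np.uint8(65)), (208, np.uint8(21), np.uint8(45), np.uint8(79)), (210, np.uint8(21), np.uint8(45), np.uint8(80)), (212, np.uint8(18), np.uint8(46), np.uint8(83)), (214, np.uint8(23), np.uint8(41), np.uint8(80))]
252 [(112, np.uint8(13), np.uint8(156), np.uint8(62)), (114, np.uint8(150), np.uint8(4), np.uint8(63)), (116, np.uint8(26), np.uint8(50), np.uint8(82)), (1
[... 1253 characters left out ...]
nt8(30), np.uint8(12), np.uint8(226)), (198, np.uint8(32), np.uint8(15), np.uint8(226)), (200, np.uint8(30), np.uint8(15), np.uint8(225)), (202, np.uint8(32), np.uint8(15), np.uint8(228)), (204, np.uint8(16), np.uint8(35), np.uint8(182)), (206, np.uint8(23), np.uint8(46), np.uint8(72)), (208, np.uint8(21), np.uint8(50), np.uint8(81)), (210, np.uint8(21), np.uint8(41), np.uint8(80)), (212, np.uint8(21), np.uint8(42), np.uint8(79)), (214, np.uint8(21), np.uint8(42), np.uint8(79))]
((252.0, 164.5), (81.0, 56.0), 90.0) (224, 124, 57, 82) [ 0.5095 -0.0927  0.084 ] [(np.float64(0.05061095141002588), np.float64(12.903785652837103)), (np.float64(0.07898164262968682), np.float64(-75.58259732493315))]
```

Request:
servo_tool:
  increments:
    - [[-0.26, -0.12, 5, 0, 0, 0], [-0.26, -0.12, 10, 0, 0, 0], [-0.26, -0.12, 14, 0, 0, 0], [-0.26, -0.12, 15.8, 0, 0, 0], [-0.26, -0.12, 15.8, 0, 0, 0]]

```text
clock: 2.28
tcp_pos: [0.5086, -0.0932, 0.0913]
orientation: [-3.139, -0.003, 1.793]
force: [-0.7, -0.1, -0.3]
grip_width: -0.0002
```

Request:
servo_tool:
  increments:
    - [[0, 0, 0.4, 0, 0, 0], [0, 0, 0.7, 0, 0, 0], [0, 0, 1.0, 0, 0, 0], [0, 0, 1.2, 0, 0, 0]]

```text
clock: 2.78
tcp_pos: [0.5095, -0.0936, 0.0799]
orientation: [-3.141, -0.002, 1.793]
force: [1.2, -1.5, 4.4]
grip_width: 0.0002
```

Request:
servo_tool:
  increments:
    - [[0, 0, 0.15, 0, 0, 0], [0, 0, 0.2, 0, 0, 0], [0, 0, 0.25, 0, 0, 0]]

```text
clock: 3.15
tcp_pos: [0.5096, -0.0936, 0.078]
orientation: [-3.141, -0.001, 1.793]
force: [-4.3, -1.4, 13.8]
grip_width: 0.0002
```

Request:
servo_tool:
  increments:
    - [[0, 0, 0.15, 0, 0, 0], [0, 0, 0.2, 0, 0, 0]]

```text
clock: 3.4
tcp_pos: [0.5097, -0.0936, 0.0779]
orientation: [-3.14, -0.0, 1.792]
force: [-8.3, -0.9, 28.2]
grip_width: -0.0001
```

The force rose from 14 to 28 N with no travel at z≈0.078, so the lid is on its hard stop. Retreat, open and grip.

Request:
servo_tool:
  increments:
    - [[0, 0, -3, 0, 0, 0], [0, 0, -6, 0, 0, 0], [0, 0, -6, 0, 0, 0]]

```text
clock: 3.78
tcp_pos: [0.511, -0.0934, 0.1395]
orientation: [3.139, 0.001, 1.793]
force: [-0.7, -0.8, -0.7]
grip_width: -0.0001
```

Request:
servo_tool:
  increments:
    - [[0, 0, 0, 0, 0, 0], [0, 0, 0, 0, 0, 0], [0, 0, 0, 0, 0, 0], [0, 0, 0, 0, 0, 0]]
  gripper: 8.5
  force: 40

```text
clock: 4.28
tcp_pos: [0.5107, -0.0933, 0.1391]
orientation: [3.14, 0.001, 1.793]
force: [-0.3, 1.1, -0.7]
grip_width: 0.0722
```

```bash
python3 - <<'E'
from h import *;from workcell import r;import pickle
f=r.grab_frame("wrist");s=r.grab_frame("scene");pickle.dump((f,s),open("w2.pkl","wb"));o=r.get_obs();print(o["tcp_pos"],o["orientation"],o["force"],o["grip_width"],o["clock"])
R=Ro.from_euler("xyz",[np.pi,0,np.radians(102.8)]).as_matrix();print(inc(o,[.5095,-.093,.026],R))
im=f["image"];hsv=cv2.cvtColor(im,cv2.COLOR_BGR2HSV)
a=s["image"][195:265,250:330];a=cv2.resize(a,None,fx=5,fy=5,interpolation=cv2.INTER_CUBIC)
b=np.zeros((384,800,3),np.uint8);b[:350,:400]=a;b[:,400:]=im[:,50:450];cv2.imwrite("pics/e.png",b)
E
```

```text
[ 0.5109 -0.0933  0.1393] [3.1397 0.0008 1.7927] [0.2802 0.109  0.0487] 0.08456994975347071 4.375
[ 0.074 -0.151 11.33   0.002  0.001 -0.001]
```

View pics/e.png

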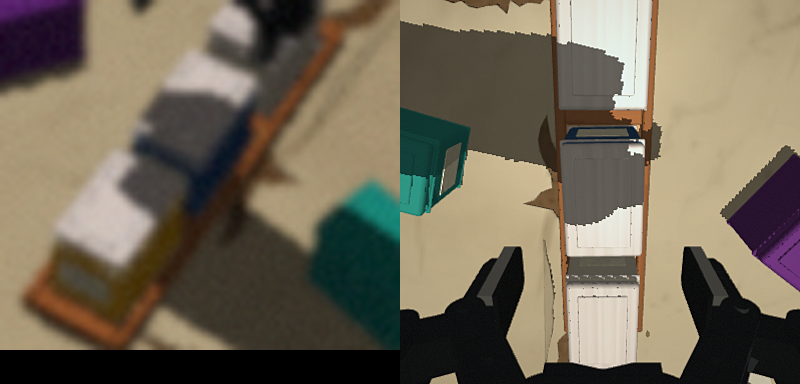

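Both views agree: the lid is now flush on the middle tin and the fingers straddle it evenly (px ~110 and ~295 in the crop, lid centre ~204). Descend and grip.

Request:
servo_tool:
  increments:
    - [[0.07, -0.15, 4, 0, 0, 0], [0.07, -0.15, 8, 0, 0, 0], [0.07, -0.15, 11, 0, 0, 0], [0.07, -0.15, 11.6, 0, 0, 0], [0.07, -0.15, 11.6, 0, 0, 0]]

```text
clock: 5.0
tcp_pos: [0.5098, -0.0929, 0.0237]
orientation: [3.14, 0.001, 1.793]
force: [-0.4, -0.3, -0.2]
grip_width: 0.085
```

Request:
servo_tool:
  increments:
    - [[0, 0, 0, 0, 0, 0], [0, 0, 0, 0, 0, 0], [0, 0, 0, 0, 0, 0], [0, 0, 0, 0, 0, 0], [0, 0, 0, 0, 0, 0]]
  gripper: 4.5
  force: 40

```text
clock: 5.62
tcp_pos: [0.511, -0.093, 0.0251]
orientation: [3.137, 0.002, 1.793]
force: [-0.4, 0.1, 5.5]
grip_width: 0.0536
```

Request:
servo_tool:
  increments:
    - [[0, 0, -2, 0, 0, 0], [0, 0, -5, 0, 0, 0], [0, 0, -9, 0, 0, 0], [0, 0, -13, 0, 0, 0], [0, 0, -16, 0, 0, 0], [0, 0, -16, 0, 0, 0]]
  force: 50

```text
clock: 6.38
tcp_pos: [0.5116, -0.0931, 0.1875]
orientation: [3.133, 0.004, 1.793]
force: [-0.2, 0.7, -1.4]
grip_width: 0.0533
```

```bash
python3 - <<'E'
from h import *;from workcell import r;import pickle
o=r.get_obs();print(o["tcp_pos"],o["orientation"],o["force"],o["grip_width"],o["clock"])
D=pickle.load(open("f0.pkl","rb"));t,s=D["top"],D["scene"]
print(tri([(t,(245,111.7)),(s,(205.3,132))]))
print("base",onz(t,[243.5,126],.005), onz(s,[150+178/3.4,110+285/3.4],.005))
E
```

```text
[ 0.5116 -0.0931  0.1875] [3.1327 0.0043 1.7926] [-0.21    0.658  -1.4495] 0.05333685383624105 6.375
(array([0.7883, 0.0027, 0.3331]), [np.float64(0.0014805978140355802), np.float64(0.0014805978140356923)])
base [[0.8329 0.0129 0.005 ]] [[0.8431 0.0105 0.005 ]]
```

```bash
cat >> h.py <<'E'
def Rt(th,yaw=0):  # tool tipped th deg forward, tool x towards robot, turned yaw deg about world z
    a=np.radians(th);z=[np.sin(a),0,-np.cos(a)];x=[-np.cos(a),0,-np.sin(a)]
    return Ro.from_euler("z",yaw,degrees=True).as_matrix()@np.c_[x,[0,1,0],z]
E
python3 - <<'E'
from h import *;from workcell import r
print(inc(r.get_obs(),[.56,.0,.25],Rt(50)))
E
```

```text
[ 7.99   6.824 -6.222 -0.581 -0.724 -1.258]
```

Request:
servo_tool:
  increments:
    - [[4, 3.4, -6.2, -0.06, -0.072, -0.126], [6, 4, -6.2, -0.12, -0.145, -0.25], [8, 6.8, -6.2, -0.58, -0.724, -1.258], [8, 6.8, -6.2, -0.58, -0.724, -1.258], [8, 6.8, -6.2, -0.58, -0.724, -1.258], [8, 6.8, -6.2, -0.58, -0.724, -1.258], [8, 6.8, -6.2, -0.58, -0.724, -1.258], [8, 6.8, -6.2, -0.58, -0.724, -1.258], [8, 6.8, -6.2, -0.58, -0.724, -1.258], [8, 6.8, -6.2, -0.58, -0.724, -1.258]]

```text
clock: 7.62
tcp_pos: [0.5641, -0.0069, 0.2522]
orientation: [3.1, 0.839, 3.012]
force: [-0.0, -1.1, -1.7]
grip_width: 0.0533
```

```bash
python3 - <<'E'
from h import *;from workcell import r;import pickle
o=r.get_obs();print(o["tcp_pos"],o["joint_pos"],o["force"],o["grip_width"],o["clock"],inc(o,[.56,.0,.25],Rt(50)))
E
```

```text
[ 0.5641 -0.0069  0.2522] [ 0.3227  0.0477 -0.5519  2.3878  1.983   0.2641 -0.6495] [-0.0375 -1.1249 -1.732 ] 0.05329549382870497 7.625 [ 0.489  0.64  -0.195 -0.057 -0.032 -0.086]
```

Request:
servo_tool:
  increments:
    - [[0.5, 0.6, -0.2, -0.057, -0.032, -0.086], [0.5, 0.6, -0.2, -0.057, -0.032, -0.086], [0.5, 0.6, -0.2, -0.057, -0.032, -0.086]]

```text
clock: 8.0
tcp_pos: [0.5579, -0.0007, 0.2475]
orientation: [3.141, 0.868, 3.141]
force: [0.2, 0.3, -3.2]
grip_width: 0.0537
```

```bash
python3 - <<'E'
from h import *;from workcell import r;import pickle
f=r.grab_frame("wrist");pickle.dump(f,open("w3.pkl","wb"))
cv2.imwrite("pics/f.png",f["image"])
o=r.get_obs();print(o["tcp_pos"],o["joint_pos"],o["clock"],inc(o,[.56,.0,.25],Rt(50)),f["origin"],f["attitude"])
print(proj(f,[[.788,.003,.333]]))
E
```

```text
[ 0.5587 -0.0007  0.2483] [ 0.3965  0.0522 -0.5956  2.421   2.3917  0.2517 -0.9441] 8.05 [-0.216  0.069 -0.007 -0.    -0.003 -0.001] [ 0.3935 -0.0016  0.2746] [-1.2005 -0.0013  1.5713]
[[256.594  377.6676]]
```

View pics/f.png

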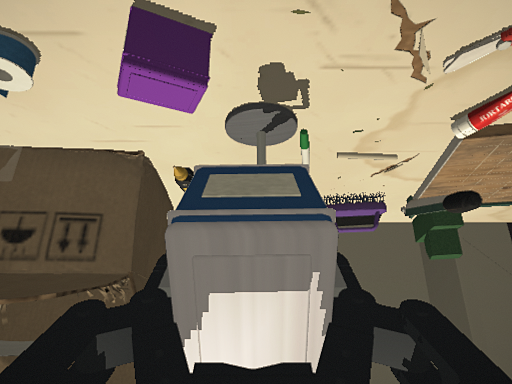

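The picture is upside-down with the tin hiding the camera head; only the stand base (262,123) and post are visible. I'll look from higher and from both sides, predicting where the head appears.

```bash
python3 - <<'E'
from h import *;from workcell import r;import pickle
f=pickle.load(open("w3.pkl","rb"));o=r.get_obs()
R0=Ro.from_euler("xyz",o["orientation"]).as_matrix();Rc=Ro.from_euler("xyz",f["attitude"]).as_matrix()
Tr=R0.T@Rc;Tp=R0.T@(f["origin"]-o["tcp_pos"])
for p,th,yaw in(([.58,.13,.36],50,13),([.58,.13,.36],45,13),([.58,-.13,.36],50,-13)):
    R=Rt(th,yaw);g=dict(f,origin=np.array(p)+R@Tp,attitude=Ro.from_matrix(R@Tr).as_euler("xyz"))
    print(p,th,yaw,g["origin"],proj(g,[[.788,.003,.333],[.74,.003,.29]]).tolist(),inc(o,p,R))
E
```

```text
[0.58, 0.13, 0.36] 50 13 [0.4192 0.0919 0.3857] [[80.39521793551373, 258.1914364279484], [76.55422741898585, 202.10767655442302]] [-9.9   13.075 -5.58  -0.174 -0.003 -0.147]
[0.58, 0.13, 0.36] 45 13 [0.422  0.0925 0.4   ] [[78.38304026473787, 274.2603808349369], [77.22100198121899, 215.92069615412888]] [-9.9   13.075 -5.58  -0.167  0.084 -0.154]
[0.58, -0.13, 0.36] 50 -13 [ 0.4188 -0.0938  0.3857] [[431.468422465115, 257.71787219757186], [436.05924553244387, 201.46779862904364]] [ -9.92  -12.925  -5.572   0.173  -0.003   0.145]
```

Request:
servo_tool:
  increments:
    - [[-3.3, 4.4, -1.9, -0.058, 0, -0.05], [-6.6, 8.8, -3.7, -0.116, 0, -0.1], [-9.9, 13.1, -5.6, -0.174, 0, -0.147], [-9.9, 13.1, -5.6, -0.174, 0, -0.147], [-9.9, 13.1, -5.6, -0.174, 0, -0.147], [-9.9, 13.1, -5.6, -0.174, 0, -0.147]]

```text
clock: 8.8
tcp_pos: [0.5794, 0.1101, 0.3481]
orientation: [-3.119, 0.87, -2.926]
force: [-0.5, -0.3, -3.0]
grip_width: 0.0536
```

```bash
python3 - <<'E'
from h import *;from workcell import r;import pickle
f=r.grab_frame("wrist");pickle.dump(f,open("wA.pkl","wb"))
o=r.get_obs();print(o["tcp_pos"],o["joint_pos"],o["clock"],proj(f,[[.788,.003,.333]]))
print(inc(o,[.58,-.13,.36],Rt(50,-13)))
E
```

```text
[0.5806 0.1153 0.3521] [-0.5023 -0.1138  0.1136  2.2754  0.9543  0.1924  0.5235] 8.85 [[107.4061 268.6698]]
[  2.811 -24.016  -4.219   0.324   0.004   0.285]
```

```bash
python3 - <<'E'
from h import *;from workcell import r;import pickle
o=r.get_obs();print(inc(o,[.58,-.13,.36],Rt(45,-13)))
f=pickle.load(open("wA.pkl","rb"))
cv2.imwrite("pics/g.png",cv2.resize(f["image"][170:330,40:200],None,fx=3.7,fy=3.7,interpolation=cv2.INTER_CUBIC))
E
```

```text
[  2.811 -24.016  -4.219   0.311   0.09    0.299]
```

View pics/g.png

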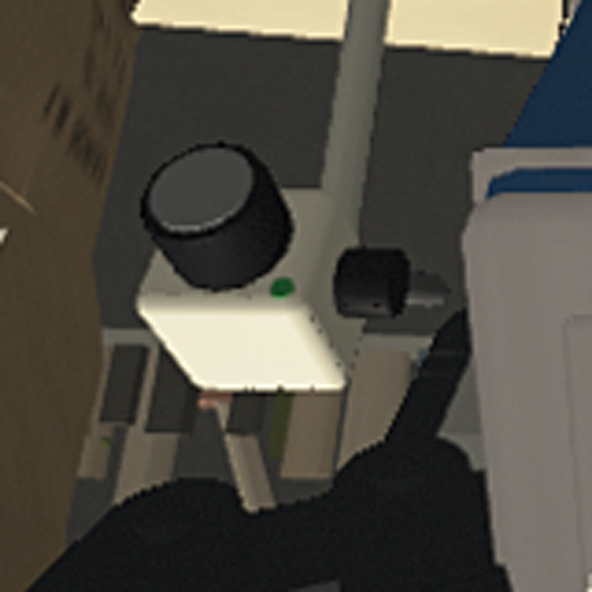

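The head is clear in this view: glass centre at crop (200,190), with the bright top face's four corners at (140,300), (287,306), (345,388) and (203,388). Now the second view from the other side.

Request:
servo_tool:
  increments:
    - [[0.9, -6, -1.1, 0.08, 0.02, 0.08], [1.8, -12, -2.2, 0.16, 0.05, 0.15], [2.8, -18, -3.3, 0.24, 0.07, 0.23], [2.8, -24, -4.2, 0.311, 0.09, 0.299], [2.8, -24, -4.2, 0.311, 0.09, 0.299], [2.8, -24, -4.2, 0.311, 0.09, 0.299], [2.8, -24, -4.2, 0.311, 0.09, 0.299], [2.8, -24, -4.2, 0.311, 0.09, 0.299]]

```text
clock: 9.85
tcp_pos: [0.58, -0.1288, 0.3596]
orientation: [3.141, 0.785, 2.916]
force: [-0.1, -0.5, -2.8]
grip_width: 0.0539
```

```bash
python3 - <<'E'
from h import *;from workcell import r;import pickle
f=r.grab_frame("wrist");pickle.dump(f,open("wB.pkl","wb"))
o=r.get_obs();q=proj(f,[[.788,.003,.333]])[0];print(o["tcp_pos"],o["joint_pos"],o["clock"],q)
x,y=int(q[0])-80,int(q[1])-100;x=min(max(x,0),352);y=min(y,224);print(x,y)
cv2.imwrite("pics/i.png",cv2.resize(f["image"][y:y+160,x:x+160],None,fx=3.7,fy=3.7,interpolation=cv2.INTER_CUBIC))
E
```

```text
[ 0.5801 -0.129   0.3597] [-0.4444 -0.1453  0.446   2.2124  0.6439  0.3456  0.8373] 9.9 [432.6079 273.1043]
352 173
```

View pics/i.png

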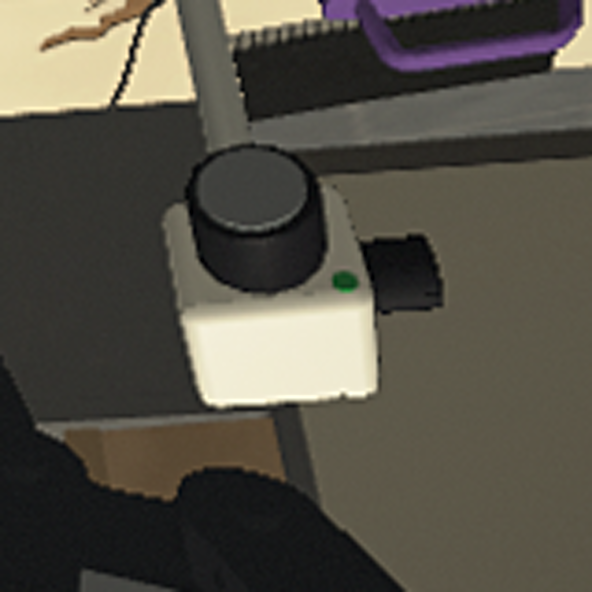

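B: glass centre at crop (252,190); top face corners at (183,310), (372,306), (376,393) and (203,405). I refine these with masks and triangulate.

```bash
cat > m.py <<'E'
from h import *;import pickle
A=pickle.load(open("wA.pkl","rb"));B=pickle.load(open("wB.pkl","rb"));S=3.7
G={}
for n,f,off,g0,q0 in(("A",A,(40,170),(200,190),[(140,300),(287,306),(345,388),(203,388)]),("B",B,(352,173),(252,190),[(183,310),(372,306),(376,393),(203,405)])):
    g=cv2.cvtColor(f["image"],cv2.COLOR_BGR2GRAY);to=lambda p:(np.array(p,float)+.5)/S-.5+off
    q0=to(q0);g0=to(g0);c=q0.mean(0).astype(int);gi=g0.astype(int)
    v=g[c[1],c[0]]
    big=cv2.resize(g,None,fx=4,fy=4,interpolation=cv2.INTER_CUBIC)
    def blob(m,p):
        nl,l=cv2.connectedComponents(m.astype(np.uint8));return l==l[int(p[1]*4+2),int(p[0]*4+2)]
    m=blob(big>v*0.82,c);cs=[k for k,_ in rects(m,100)][0]
    h=cv2.convexHull(cs);
    # line fit on each side of the quad
    P=(cs[:,0]+.5)/4-.5;L=[]
    for i in range(4):
        a,b=q0[i],q0[(i+1)%4];d=(b-a)/np.linalg.norm(b-a);t=(P-a)@d/np.linalg.norm(b-a);e=np.abs((P-a)@[-d[1],d[0]])
        k=P[(t>.15)&(t<.85)&(e<3)].astype(np.float32);vx,vy,x,y=cv2.fitLine(k,cv2.DIST_HUBER,0,.01,.01).ravel();L.append(np.cross([x,y,1],[x+vx,y+vy,1]))
    Q=[]
    for i in range(4):
        p=np.cross(L[i-1],L[i]);Q.append(p[:2]/p[2])
    gl=big[gi[1]*4,gi[0]*4];
    m=blob(cv2.morphologyEx(((big>gl-12)&(big<gl+14)).astype(np.uint8),cv2.MORPH_OPEN,np.ones((9,9))),g0)
    k=[k for k,_ in rects(m,100)][0];E=cv2.fitEllipse(cv2.convexHull(k))
    print(n,v,gl,np.round(Q,1).tolist(),"init",np.round(q0,1).tolist(),"\n glass",(np.array(E[0])+.5)/4-.5,np.array(E[1])/4,E[2],"init",g0)
    G[n]=(Q,(np.array(E[0])+.5)/4-.5)
X=[tri([(A,G["A"][0][i]),(B,G["B"][0][i])]) for i in range(4)]
for p,e in X:print(p,e)
g,e=tri([(A,G["A"][1]),(B,G["B"][1])]);print("glass",g,e)
X=np.array([p for p,_ in X]);print("edges",[np.linalg.norm(X[i]-X[(i+1)%4]) for i in range(4)])
ux=(X[2]+X[3]-X[0]-X[1]);uy=(X[1]+X[2]-X[0]-X[3]);n=np.cross(ux,uy)
for w in(ux,uy,n):w/=np.linalg.norm(w)
print("x",ux,"y",uy,"n",n,"tilt",np.degrees(np.arcsin(ux[2])),np.degrees(np.arctan2(-n[0],n[2])))
c=X.mean(0);print("top centre",c,"glass rel (x,y,n)",(g-c)@ux,(g-c)@uy,(g-c)@n)
E
python3 m.py
```

```text
A 234 65 [[77.3, 253.1], [119.8, 253.1], [132.5, 274.5], [93.6, 274.6]] init [[77.5, 250.7], [117.2, 252.3], [132.9, 274.5], [94.5, 274.5]] 
 glass [ 93.9931 220.452 ] [19.3382 28.9343] 67.27519989013672 init [ 93.6892 220.9865]
B 234 64 [[401.6, 259.1], [451.3, 254.3], [453.4, 278.7], [406.9, 282.6]] init [[401.1, 256.4], [452.2, 255.3], [453.3, 278.9], [406.5, 282.1]] 
 glass [419.3865 223.2567] [20.4   29.709] 88.98688507080078 init [419.7432 223.9865]
[ 0.7772 -0.0248  0.3204] [np.float64(0.00015685626276607293), np.float64(0.00015685626276601192)]
[0.7655 0.0165 0.3207] [np.float64(0.00018502325457008713), np.float64(0.00018502325457011958)]
[0.8053 0.0255 0.3362] [np.float64(3.715288144490533e-05), np.float64(3.715288144485431e-05)]
[ 0.8182 -0.016   0.3362] [np.float64(4.109136393931167e-05), np.float64(4.1091363939239656e-05)]
glass [ 0.7508 -0.0083  0.2937] [np.float64(6.275610194187551e-05), np.float64(6.275610194177525e-05)]
edges [np.float64(0.04289689798043169), np.float64(0.04357247752091346), np.float64(0.04350262288672344), np.float64(0.044848754028359784)]
x [0.9138 0.2002 0.3535] y [-0.2845  0.9587  0.0031] n [-0.339  -0.1037  0.9351] tilt 20.700448779807413 19.928210033367023
top centre [0.7916 0.0003 0.3284] glass rel (x,y,n) -0.05126854426038085 0.0032476758429245186 -0.017729701477784476
```

```bash
cat > m2.py <<'E'
from m import *
def ax(yaw,t):
    y,t=np.radians([yaw,t]);return np.c_[[np.cos(y)*np.cos(t),np.sin(y)*np.cos(t),np.sin(t)],[-np.sin(y),np.cos(y),0],[-np.cos(y)*np.sin(t),-np.sin(y)*np.sin(t),np.cos(t)]]
if __name__=="__main__":
  a=np.linspace(0,6.283,60)
  for yaw,t in((12.4,20.7),(16,20.7),(9,20.7),(12.4,25)):
    C=ax(yaw,t);P=g+.0135*(np.outer(np.cos(a),C[:,1])+np.outer(np.sin(a),C[:,2]))
    for f in(A,B):
        E=cv2.fitEllipse(proj(f,P).astype(np.float32));print(yaw,t,np.round(E[0],1),np.round(E[1],2),round(E[1][0]/E[1][1],3),round(E[2],1))
E
python3 m2.py|tail -8
```

```text
12.4 20.7 [ 93.9 220.9] [21.15 31.66] 0.668 64.5
12.4 20.7 [419.7 223.5] [22.92 32.07] 0.715 89.4
16 20.7 [ 93.9 220.8] [20.42 31.56] 0.647 61.3
16 20.7 [419.7 223.5] [23.06 31.89] 0.723 85.6
9 20.7 [ 93.8 220.8] [21.76 31.75] 0.685 67.6
9 20.7 [419.7 223.5] [22.72 32.2 ] 0.706 92.8
12.4 25 [ 93.9 220.9] [19.91 31.74] 0.627 67.0
12.4 25 [419.7 223.5] [21.53 32.04] 0.672 88.2
```

```bash
python3 - <<'E'
from h import *;import pickle
B=pickle.load(open("wB.pkl","rb"))
from workcell import r;o=r.get_obs();T=Ro.from_euler("xyz",o["orientation"]).as_matrix()
P=lambda x,y,h:proj(B,o["tcp_pos"]+T@np.array([x,y,.0171-h]))[0].round(1)
for h,l,w in((0,40,27),(.062,40,27),(.062,39.5,26.5),(.070,39.5,26.5)):print(h,P(l/1e3,-w/1e3,h),P(l/1e3,0,h),P(l/1e3,w/1e3,h))
g=B["image"].astype(int)
print([(y,*g[y,252]) for y in range(158,174)]);print([(y,*g[y,252]) for y in range(196,240)])
print([(x,*g[215,x]) for x in range(160,182)]);print([(x,*g[215,x]) for x in range(325,350)])
E
```

```text
0 [198.5 166.4] [253.7 166.3] [308.9 166.3]
0.062 [169.4 220.2] [254.7 220.2] [340.  220.1]
0.062 [171.1 221.7] [254.7 221.6] [338.3 221.5]
0.07 [165.  233.3] [255.  233.3] [344.9 233.2]
[(158, np.int64(57), np.int64(77), np.int64(92)), (159, np.int64(57), np.int64(79), np.int64(92)), (160, np.int64(59), np.int64(79), np.int64(93)), (161, np.int64(57), np.int64(78), np.int64(92)), (162, np.int64(56), np.int64(76), np.int64(92)), (163, np.int64(48), np.int64(69), np.int64(83)), (164, np.int64(123), np.int64(141), np.int64(151)), (165, np.int64(121), np.int64(134), np.int64(144)), (166, np.int64(86), np.int64(80), np.int64(77)), (167, np.int64(65), np.int64(45), np.int64(28)), (168, np.int64(65), np.int64(43), np.int64(23)), (169, np.int64(65), np.int64(45), np.int64(27)), (170, np.int64(65), np.int64(45), np.int64(24)), (171, np.int64(64), np.int64(44), np.int64(23)), (172, np.int64(63), np.int64(39), np.int64(19)), (173, np.int64(69), np.int64(53), np.int64(36))]
[(196, np.int64(99), np.int64(109), np.int64(107)), (197, np.int64(70), np.int64(55), np.int64(41)), (198, np.int64(64), n
[... 3780 characters left out ...]
p.int64(116)), (336, np.int64(39), np.int64(42), np.int64(41)), (337, np.int64(46), np.int64(50), np.int64(50)), (338, np.int64(48), np.int64(53), np.int64(52)), (339, np.int64(45), np.int64(51), np.int64(51)), (340, np.int64(47), np.int64(52), np.int64(51)), (341, np.int64(47), np.int64(51), np.int64(51)), (342, np.int64(47), np.int64(50), np.int64(51)), (343, np.int64(46), np.int64(51), np.int64(51)), (344, np.int64(47), np.int64(51), np.int64(52)), (345, np.int64(46), np.int64(50), np.int64(50)), (346, np.int64(48), np.int64(52), np.int64(53)), (347, np.int64(48), np.int64(51), np.int64(52)), (348, np.int64(48), np.int64(52), np.int64(51)), (349, np.int64(48), np.int64(52), np.int64(52))]
```

```bash
cat > tgt.py <<'E'
from m2 import *
from workcell import r
C=ax(11.7,21.3);g=np.array([.7508,-.0083,.2937]);VP=g-.15*C[:,0]
R=np.c_[-C[:,0],C[:,1],-C[:,2]];p=VP-R@[.0006,0,-.0179]
o=r.get_obs();print("VP",VP,"tcp",p,"now",o["tcp_pos"],"inc",inc(o,p,R),o["joint_pos"],o["joint_velocities"],o["clock"],o["grip_width"])
E
python3 tgt.py|tail -4
```

```text
edges [np.float64(0.04289689798043169), np.float64(0.04357247752091346), np.float64(0.04350262288672344), np.float64(0.044848754028359784)]
x [0.9138 0.2002 0.3535] y [-0.2845  0.9587  0.0031] n [-0.339  -0.1037  0.9351] tilt 20.700448779807413 19.928210033367023
top centre [0.7916 0.0003 0.3284] glass rel (x,y,n) -0.05126854426038085 0.0032476758429245186 -0.017729701477784476
VP [ 0.614  -0.0366  0.2392] tcp [ 0.6209 -0.0352  0.2228] now [ 0.5801 -0.129   0.3597] inc [ 8.352 10.052 11.016 -0.236  0.407 -0.363] [-0.4444 -0.1453  0.446   2.2124  0.6439  0.3456  0.8373] [ 0.0014 -0.0015  0.0052 -0.0027  0.0001 -0.0007  0.0006] 9.9 0.05380831551849118
```

Request:
servo_tool:
  increments:
    - [[1.2, 1.4, 1.6, -0.034, 0.058, -0.052], [2.4, 2.9, 3.2, -0.067, 0.116, -0.104], [3.6, 4.3, 4.7, -0.101, 0.174, -0.156], [4.8, 5.7, 6.3, -0.135, 0.233, -0.207], [6, 7.2, 7.9, -0.169, 0.291, -0.259], [7.2, 8.6, 9.4, -0.202, 0.349, -0.311], [8.35, 10.05, 11, -0.236, 0.407, -0.363], [8.35, 10.05, 11, -0.236, 0.407, -0.363], [8.35, 10.05, 11, -0.236, 0.407, -0.363], [8.35, 10.05, 11, -0.236, 0.407, -0.363]]

```text
clock: 11.15
tcp_pos: [0.6206, -0.0357, 0.2237]
orientation: [-3.141, 0.373, -2.938]
force: [-1.0, -0.8, -2.3]
grip_width: 0.0536
```

```bash
python3 tgt.py|tail -1; python3 - <<'E'
from h import *;from workcell import r;import pickle
s=r.grab_frame("scene");t=r.grab_frame("top");w=r.grab_frame("wrist");pickle.dump((s,t,w),open("fin.pkl","wb"))
a=cv2.resize(s["image"][100:230,140:280],None,fx=2.85,fy=2.85,interpolation=cv2.INTER_CUBIC)
b=cv2.resize(t["image"][80:200,205:325],None,fx=3.2,fy=3.2,interpolation=cv2.INTER_CUBIC)
im=np.zeros((400,799,3),np.uint8);im[:a.shape[0],:399]=a[:400,:399];im[:384,405:789]=b;cv2.imwrite("pics/j.png",np.clip(im*1.4,0,255).astype(np.uint8))
E
```

```text
VP [ 0.614  -0.0366  0.2392] tcp [ 0.6209 -0.0352  0.2228] now [ 0.6206 -0.0357  0.2237] inc [-0.003  0.041  0.098 -0.001  0.001 -0.001] [-0.542   0.2674  0.6411  2.0154 -0.4618  0.5905  2.1718] [-0.0005 -0.0023 -0.0029 -0.0015 -0.0036  0.0027  0.0033] 11.15 0.05361355995130411
```

View pics/j.png

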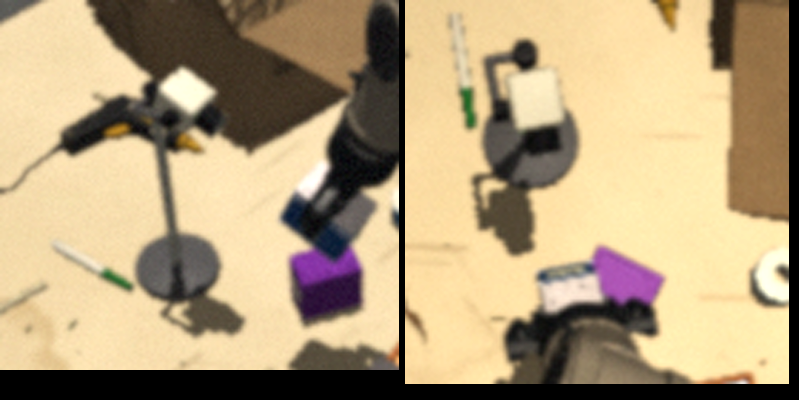

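The tin is held lid up and tipped in front of the camera. In the top crop its front edge (540,275)-(597,265) is near parallel to the housing's front edge (512,130)-(560,122). I'll check the yaw numerically and hold still.

```bash
python3 - <<'E'
from h import *;import pickle
t=pickle.load(open("fin.pkl","rb"))[1];im=t["image"];x0,y0=230,92
s=cv2.resize(im[y0:130,x0:265],None,fx=6,fy=6,interpolation=cv2.INTER_CUBIC);i=s.astype(int)
print(im[110,246],im[104,262])
sat=i.max(2)-i.min(2);p=im[110,246].astype(int)
m=(np.abs(i-p).sum(2)<45)&(sat<(p.max()-p.min())+12)
m=cv2.morphologyEx(m.astype(np.uint8),cv2.MORPH_OPEN,np.ones((25,25)))
for c,q in rects(m,1500):
    w=onz(t,(cv2.boxPoints(q)+.5)/6-.5+[x0,y0],.3285);e=w[1]-w[0],w[2]-w[1];print(q,w.mean(0),[(np.linalg.norm(v),np.degrees(np.arctan2(v[1],v[0]))) for v in e])
f=lambda P,z:onz(t,(np.array(P,float)-[405,0])/3.2+[205,80],z)
for P,z in(([(512,130),(560,122)],.322),([(540,275),(597,265)],.26)):
    w=f(P,z);d=w[0]-w[1];print(w,np.degrees(np.arctan2(-d[0],d[1])))
E
```

```text
[139 169 180] [119 160 182]
((94.6881103515625, 110.38119506835938), (95.02605438232422, 83.08560943603516), 84.2894058227539) [0.7936 0.0009 0.3285] [(np.float64(0.03925433186684186), np.float64(-82.79241709245615)), (np.float64(0.045932863903230314), np.float64(-173.42599424239287))]
[[ 0.7641  0.0201  0.322 ]
 [ 0.7723 -0.0223  0.322 ]] 10.952592126140171
[[ 0.6448 -0.0064  0.26  ]
 [ 0.6552 -0.059   0.26  ]] 11.176047177239484
```

Request:
servo_tool:
  increments:
    - [[0, 0.04, 0.1, 0, 0, 0], [0, 0.04, 0.1, 0, 0, 0], [0, 0.04, 0.1, 0, 0, 0], [0, 0.04, 0.1, 0, 0, 0]]

```text
clock: 11.8
tcp_pos: [0.6209, -0.0349, 0.2226]
orientation: [-3.141, 0.373, -2.938]
force: [-0.4, -0.7, -3.5]
grip_width: 0.0537
```

```bash
python3 tgt.py|tail -1; python3 -c "
from workcell import r
print(r.finish_job())"
```

```text
VP [ 0.614  -0.0366  0.2392] tcp [ 0.6209 -0.0352  0.2228] now [ 0.6209 -0.0349  0.2226] inc [ 0.006 -0.029 -0.021 -0.     0.001 -0.   ] [-0.5412  0.2695  0.6391  2.0155 -0.464   0.589   2.1731] [-0.0007  0.0027 -0.0013 -0.0019  0.0017 -0.0016 -0.0002] 11.8 0.053662639467495436
the job is handed in; nothing more can be done
None
```

I pressed the blue tin's lid home in its nest, lifted the tin out, and handed the job in at 11.8 s, still holding it lid up in front of the camera.

- **Lid:** the press force rose from 14 to 28 N with no further travel at z ≈ 0.078 m, against an expected 0.079 m for a closed lid. I took that as the hard stop. Later pictures also show the lid flush.
- **Hold pose:** the tool is within 0.4 mm and 0.001 rad of the target I computed. The grip is 53.7 mm wide and steady.
- **Camera position:** the lens glass came from two wrist views. They put the pivot at 0.310 m height, which fits the stand height given.
- **Camera direction:** I used a yaw of 11.7° and a downward tilt of 21.3°. The yaw checks did not all agree:

| Yaw check | Result |
|---|---|
| Lens ellipse, view A | about 10° |
| Lens ellipse, view B | about 13° |
| Housing side edges | 12.4° |
| Top-view front edge, read by hand | 11.0° |
| Front and back housing edges, triangulated | 16.5° |
| Coarse top-view mask | about 7° |

I judged the last two less reliable, so the yaw may be off by 1 to 2°.

- **Tin position:** within the camera calibration of about 2 mm. I did not check it separately once the tin was in place.

I saw nothing else moved or touched; the last pictures show the camera still standing, but I did not recheck the tray, pot or spool in them.

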